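# Set the running clearance of the sample shuttle's hold-down foot

### The job

Set the running clearance of the hold-down foot on the sample shuttle: push the carriage by its upright handle along the guide shafts until it clicks into the station under the bridge, turn the thumbscrew on the bridge clockwise until the foot seats on the sample dish, then back the thumbscrew off a quarter turn. Finish while still gripping the thumbscrew there, holding it still for the colleague who will tighten its lock nut, and leave the things that stand around the shuttle where they are.

Things in the scene. Friction and masses are not known exactly. Their poses are not given: they have to be found in the camera images.
- shuttle: Sample shuttle, fixed to the bench: aluminium base 210 mm (x) by 310 mm (y), two guide shafts along its y; a bridge over them at y = +60 mm (columns at x = +-88 mm, crossbar 36 mm wide in y, top 122 mm above the bench). Origin on the bench under the base's middle, z up; the carriage runs toward +y. The detent's spring plunger sticks out to x = -116 mm at y = 0, top 52 mm high.
- carriage (a joint): Travel of the carriage along the shuttle's +y in m: 0 = detent at the loading station, 0.12 = detent of the station under the bridge, end stop at 0.135. Starts between 0 and 0.03. Rail friction about 1 N; within about 4 mm of a detent the ball pulls the free carriage to its centre; about 6 N move it out again.
- push_handle (a point): Point on the axis of the carriage's push handle, 18 mm below its top: an upright round black post, 14 mm diameter, top 126 mm above the bench, 86 mm tall above its arm, fixed to the carriage 112 mm behind (shuttle -y) the middle of the dish. It moves with the carriage.
- thumbscrew (a joint): Angle of the thumbscrew in rad, positive clockwise seen from above (screwing down). 0 = foot just touching the dish when the dish stands under the bridge; from there it goes tight and stops hard at +0.06. Starts between -3.5 and -2.3. 4 mm of travel a full turn; turning it takes about 0.06 N m and it stays where it is left.
- spade_grip (a point): Centre of the thumbscrew's flat steel spade head, about 170 mm above the bench: 44 mm along the point's x axis, 10 mm thick along its y, 28 mm high (+-14 mm about this point). The axes turn with the screw, z up along its axis. The spade sits on a 26 mm round collar (top 13 mm, lower edge 23 mm under this point); the hexagon lock nut turns with the screw, its top 30 mm under this point.
- spade: The spade head of the thumbscrew as a body (what the fingers grip); its origin lies on the screw's axis 91 mm below point spade_grip, its axes are those of the point.
- foot: The hold-down foot, a round steel plate of 98 mm diameter under the bridge's crossbar, carried by the thumbscrew and kept from turning by two guide rods. Origin at the middle of its underside, 77 mm above the bench when it touches the dish.
- dish: The black sample dish full of seed, 109 mm diameter, 35 mm high, held in the nest on the carriage by two spring leaves and moving with it; origin at the middle of its underside, 42 mm above the bench; its rim is 77 mm above the bench.
- disc_press: Bystander: loose black pressing disc with a knob, 84 mm diameter, 28 mm high, on the bench at the shuttle's +x side; origin under its middle. Leave it alone.
- sample_ring: Bystander: loose black ring, 105 mm diameter, 26 mm high, on the bench at the shuttle's +x side; origin under its middle. Leave it alone.
- jar: Bystander: loose screw-cap sample jar, 62 mm diameter, 75 mm high, on the bench beyond the shuttle's +y end; origin under its middle. Leave it alone.
- brush: Bystander: loose wooden brush, 96 mm long (its y), 15 mm thick, on the bench in front of the shuttle's -x side; origin under its middle. Leave it alone.

How it is judged:
On the way, in this order (a step that is already met when the one before it is completed fails the run):
1. the carriage rests in its station under the bridge (within 2 mm), with the thumbscrew still up (value of joint carriage between 0.118 and 0.122 m and contact force between foot and dish below 1 N), for 0.2 s.
2. the foot is screwed down until it seats on the dish: it presses on the dish with at least 4 N (value of joint carriage between 0.118 and 0.122 m and contact force between foot and dish above 4 N), for 0.2 s.
At the end, for the whole second after the job is handed in: Carriage within 2 mm of its station under the bridge (joint 0.118 to 0.122); thumbscrew standing still 1.20 to 1.95 rad (69 to 112 degrees) back from where the foot touches the dish, foot off the dish, fingers still gripping the thumbscrew's spade with over 2 N (value of joint carriage between 0.118 and 0.122 m and value of joint thumbscrew between -1.95 and -1.2 rad and velocity of joint thumbscrew between -0.1 and 0.1 rad/s and contact force between foot and dish below 0.5 N and contact force between the fingers and spade above 2 N); the arm keeps its last pose, push and grip.
It fails at once if a thing standing around the shuttle is moved by more than 20 mm or tipped over (distance of any of disc_press, sample_ring, jar, brush from where it was at the start of the episode above 0.02 m or angle between jar's own z axis and vertical above 0.5 rad).
It also fails if it takes over 70 s, if anything falls off the work surface, if the arm or the gripper's body presses on something with over 40 N, if the wrist force passes 120 N, or if a joint passes its speed limit or range.

### The arm

A 7-joint arm with a two-finger parallel gripper is mounted at the origin on a cart in front of the work surface, level with it; the furniture and walls round the work are solid. World frame = base frame: x ahead of the robot, y to its left, z up, the work surface at z = 0. Lengths are in m, angles in rad, forces in N, time in s.
With the tool pointing down it reaches from about 0.425 to 0.925 m from the base axis. Payload 6.8 kg.
Tool frame: the origin (TCP) lies on the front face of the gripper's body, between the roots of the fingers; the fingertips stand 73 mm ahead of it and the grasp point (between the pads) lies 54 mm ahead of it (env.nose_length is the distance from the TCP to the fingertips, in m); z points along the fingers, y is the direction in which the jaws open and shut (so a half turn about z gives the same grasp; the last joint's range is limited). The gripper opens to 85 mm and grips with 20 to 120 N. Pads are 22 mm wide; open, the fingers measure 114 mm over their backs; the gripper's body (76 mm by 85 mm) begins 54 mm behind the grasp point. The pads swing forward as they close: fully open they stand 13 mm farther back than shut.
Start: joints at [1.164, 0.477, 0.022, 1.555, -0.011, 1.109, -0.083], TCP at [0.199, -0.645, 0.304] pointing down, gripper open.
Joint ranges: [-2.96, 2.96], [-0.34, 2.1], [-1.41, 1.46], [0.24, 2.44], [-1.37, 4.51], [0.17, 1.92], [-2.96, 2.96]. Speed limits (rad/s): [2.39, 2.39, 3.14, 3.14, 3.14, 3.14, 3.14].

### API

Orientations are given as a unit quaternion [w, x, y, z].
In Python, from cell import env, kin, camera, calibration, job gives the robot as it stands. The module is installed in compiled form; this text tells all that it offers. Calls block until the motion is done:
- env.reach(position, orientation): joint-space move of the TCP to a pose.
- env.movel(position, velocity=0.15, rot=None, stop_force=None): straight line of the TCP; rot=None keeps the orientation; velocity is the mean speed in m/s. With stop_force (N) it stops when the force on the tool has changed by that much, and returns True; else False.
- env.goto_joints(angles): joint-space move.
- env.grip(opening, f_grip=None): finger opening in m; f_grip is the grip in N (None keeps the last); returns when the fingers have stopped.
- env.dwell(seconds).
- kin.inverse_kinematics(position, orientation): joint angles nearest the present ones, or None.
- env.get_state(): the state.
- camera(name): name is "scene" or "top"; returns (picture, depth): 400x640x3 uint8, blue, green, red; 400x640 float32, m along the optical axis (not along the pixel's ray), 0 where there is no reading.
- calibration(name): a dict with "fx", "fy", "cx", "cy" (pixels), "rvec" (rotation vector, rad) and "tvec" (3), from world to camera coordinates, as OpenCV has them. Camera axes: x right, y down, z forward; pixel columns grow to the right and rows downward; lengths in m; the calibration is good to about 2 mm. A picture is of the moment at which its call begins. calibration takes no time and is no camera call.
A pose or a line that the arm cannot do raises env.PlanningError and nothing moves.
- job.job_done(): hands the job in, once; it reports no verdict.
The state is a dict: "time": time; "qpos": joint angles; "joint_velocities": joint speeds; "joint_torque": joint torques, N m; "tcp_pos": TCP position; "orientation": TCP orientation; "force": force on the tool from outside, world axes, zero at the start; "torque": the same for the moment, N m; "opening": finger opening in m.
Only numpy, scipy, OpenCV 4.12 (cv2) and the standard library are available. Lean on these libraries where they do the work, as an engineer would, in place of code of your own. Each camera call takes 0.05 s, during which the arm holds its last target. There are 200 camera calls.

## Working session

There is one attempt and no reset: what is moved stays moved. The work goes in short steps, each a Python script; the robot and the scene stay as the last script left them, time stands still between calls to the robot, and variables do not carry over. Pictures are saved under pics/ and viewed, on a budget of 10 in all, crops included, one or two more only if the job needs it, and the job is handed in when it is done.

```bash
mkdir -p pics; ls
python3 - <<'E'
from cell import env,camera,calibration
import cv2,numpy as np
for n in("scene","top"):
    p,d=camera(n); c=calibration(n); print(n,c)
    cv2.imwrite(f"pics/{n}0.png",p); np.save(f"{n}0.npy",d)
    R=cv2.Rodrigues(np.array(c["rvec"]))[0]; print("cam pos",-R.T@np.array(c["tvec"]).ravel())
s=env.get_state();print(s["time"],s["tcp_pos"],s["orientation"],s["opening"])
E
```

```text
pics
scene {'fx': 389.7568408739906, 'fy': 389.7568408739906, 'cx': 311.41135690742266, 'cy': 196.64396688374745, 'rvec': array([ 2.02454835, -1.21791726,  0.56483144]), 'tvec': array([0.02886162, 0.49432388, 0.44318403])}
cam pos [-0.02174223  0.03073867  0.66346333]
top {'fx': 374.4682055199209, 'fy': 374.4682055199209, 'cx': 305.6005980490406, 'cy': 199.69081343632251, 'rvec': array([ 2.14785076, -2.16373991,  0.08653143]), 'tvec': array([0.32494578, 0.57110719, 0.90554625])}
cam pos [0.47505795 0.29795385 0.96814805]
0.1 [ 0.19859492 -0.64469044  0.3030517 ] [-7.79599302e-04  9.88858137e-01  1.48858823e-01 -1.64671609e-04] 0.08504143745101138
```

View pics/scene0.png

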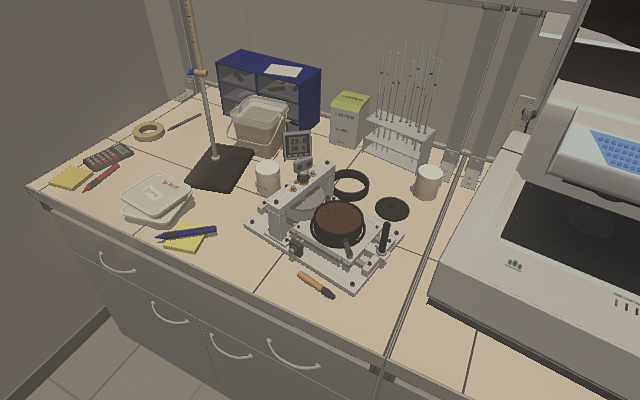

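View pics/top0.png

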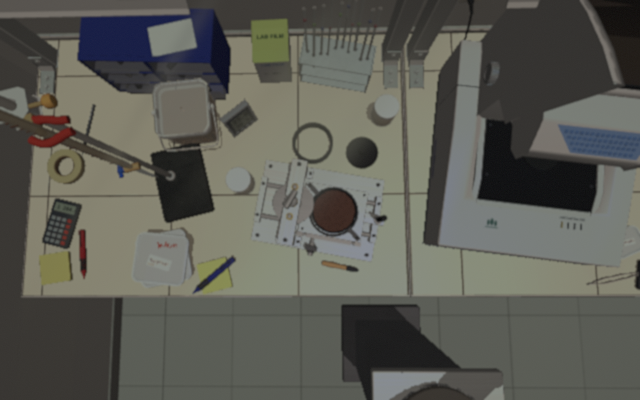

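The scene view shows the shuttle at about (325,235), with the handle at (384,235) and the spade at (303,170). In the top view the shuttle is at about (318,210), the handle at (379,218), the dish at (333,211) and the spade at (291,195). Shuttle +y points left in the top image, which is roughly world +y. Next I'll measure with depth and a zoomed view.

```bash
cat > h.py <<'E'
import cv2,numpy as np
from cell import env,kin,camera,calibration,job
def cloud(n,d):
    c=calibration(n); R=cv2.Rodrigues(np.array(c["rvec"]))[0]; t=np.array(c["tvec"]).ravel()
    v,u=np.mgrid[0:400,0:640]
    P=np.stack([(u-c["cx"])/c["fx"]*d,(v-c["cy"])/c["fy"]*d,d],-1)
    W=(P-t)@R; W[d<=0]=np.nan
    return W
def proj(n,P):
    c=calibration(n); K=np.array([[c["fx"],0,c["cx"]],[0,c["fy"],c["cy"]],[0,0,1]])
    return cv2.projectPoints(np.array(P,float).reshape(-1,1,3),np.array(c["rvec"]),np.array(c["tvec"]),K,None)[0].reshape(-1,2)
E
python3 - <<'E'
from h import *
A={n:cloud(n,np.load(n+"0.npy")) for n in("scene","top")}
im={n:cv2.imread(f"pics/{n}0.png") for n in A}
tiles=[]
for n,(r0,r1,c0,c1) in {"scene":(140,300,235,415),"top":(145,281,240,400)}.items():
    t=cv2.resize(im[n][r0:r1,c0:c1],None,fx=4,fy=4,interpolation=cv2.INTER_CUBIC)
    t=np.clip(t*(1.0 if n=="scene" else 1.6),0,255).astype(np.uint8)
    cv2.imwrite(f"pics/{n}crop.png",t)
for n,W in A.items():
    z=W[...,2]; 
    box=(W[...,0]>.35)&(W[...,0]<.75)&(W[...,1]>.0)&(W[...,1]<.5)
    def rep(l,m):
        m=m&box
        if m.any(): print(n,l,m.sum(),np.nanmedian(W[m],0).round(4),np.nanmin(W[m],0).round(3),np.nanmax(W[m],0).round(3))
    v,u=np.mgrid[0:400,0:640]
    roi=((u>245)&(u<400)&(v>155)&(v<290)) if n=="top" else ((u>240)&(u<410)&(v>160)&(v<300))
    rep("bench",(abs(z)<.01)&roi)
    rep("z>.14",(z>.14)&(z<.2)&roi); rep("bridge top",(abs(z-.122)<.006)&roi); rep("dish",(abs(z-.072)<.008)&roi)
    g=im[n].max(2)
    print(n,"pix dish",W[(210 if n=="top" else 217),(333 if n=="top" else 338)])
    m=(z>.09)&(z<.135)&(g<60)&roi&box; rep("dark high",m)
    # brown dish fill
    h=im[n].astype(int); m=(h[...,2]-h[...,0]>15)&(z>.05)&(z<.09)&roi; rep("brown",m)
E
```

```text
scene bench 8221 [4.593e-01 2.557e-01 4.000e-04] [ 0.35   0.06  -0.004] [0.75 0.5  0.01]
scene z>.14 250 [0.5533 0.3463 0.1654] [0.54  0.335 0.14 ] [0.578 0.362 0.185]
scene bridge top 985 [0.5316 0.3453 0.1221] [0.459 0.135 0.116] [0.656 0.385 0.128]
scene dish 2069 [0.5434 0.2623 0.074 ] [0.46  0.135 0.064] [0.655 0.5   0.08 ]
scene pix dish [0.54272286 0.25255403 0.07305298]
scene dark high 111 [0.5164 0.1428 0.1168] [0.47  0.136 0.091] [0.647 0.366 0.135]
scene brown 1559 [0.5544 0.2659 0.0739] [0.476 0.187 0.05 ] [0.651 0.5   0.09 ]
top bench 9760 [ 4.348e-01  2.523e-01 -3.000e-04] [ 0.35   0.076 -0.007] [0.695 0.479 0.01 ]
top z>.14 159 [0.56   0.3479 0.1808] [0.542 0.336 0.141] [0.581 0.363 0.186]
top bridge top 1197 [0.5455 0.3495 0.1216] [0.462 0.138 0.116] [0.661 0.384 0.128]
top dish 1652 [0.5458 0.2548 0.0734] [0.466 0.147 0.064] [0.653 0.465 0.08 ]
top pix dish [0.54381635 0.25445974 0.07543337]
top dark high 29 [0.5211 0.1472 0.1246] [0.517 0.14  0.1  ] [0.526 0.151 0.128]
top brown 1304 [0.5417 0.2524 0.0732] [0.496 0.203 0.063] [0.59  0.3   0.079]
```

View pics/scenecrop.png

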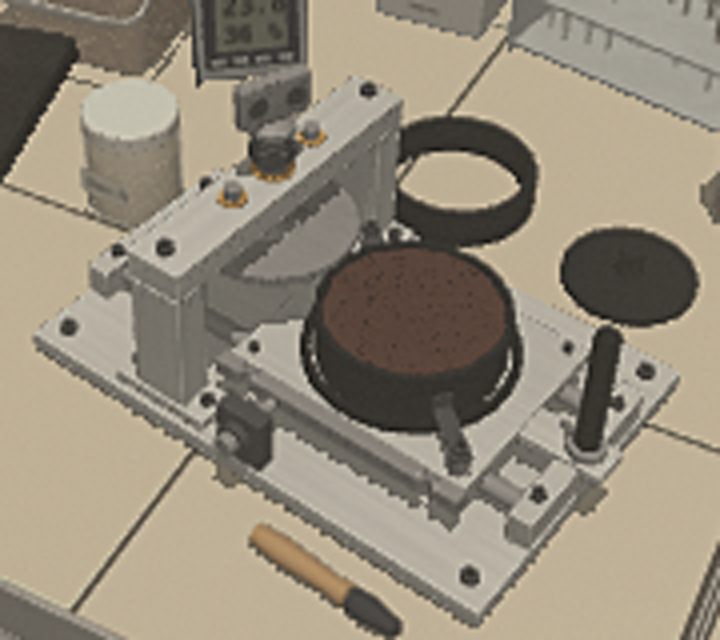

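View pics/topcrop.png

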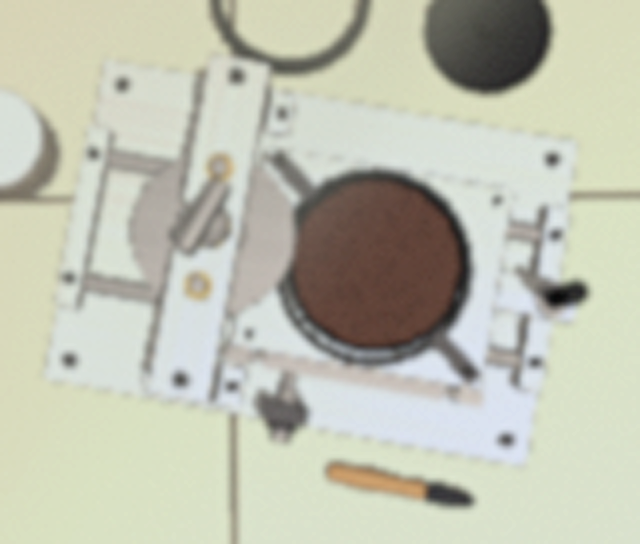

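Both crops agree. The handle leans out of the carriage at the right, the spade sits on the bridge at about 45° in the picture, the brush is in front and the jar is to the left. Next I'll fit the shuttle frame and the spade yaw from the clouds.

Run:
```python
from h import *
from scipy.optimize import least_squares
A={n:cloud(n,np.load(n+"0.npy")) for n in("scene","top")}
im={n:cv2.imread(f"pics/{n}0.png").astype(int) for n in A}
for n,W in A.items():
    X,Y,Z=np.moveaxis(W,-1,0)
    box=(X>.42)&(X<.68)&(Y>.1)&(Y<.44)
    m=box&(abs(Z-.122)<.005)&(Y>.28)
    k=cv2.connectedComponents(m.astype(np.uint8))[1]; l=np.argmax(np.bincount(k[k>0])); m=k==l
    (c,s,a)=cv2.minAreaRect(W[m][:,:2].astype(np.float32)); print(n,"bridge",np.round(c,4),np.round(s,4),a, "z",np.median(Z[m]))
    m=box&(abs(Z-.0735)<.008)&(im[n][...,2]-im[n][...,0]>15)&(X>.48)&(X<.6)&(Y>.19)&(Y<.31)
    (c,r)=cv2.minEnclosingCircle(W[m][:,:2].astype(np.float32)); print(n,"fill",np.round(c,4),r,W[m].mean(0).round(4))
    m=box&(Z>.09)&(Y<.17)&(X>.49)&(X<.55)
    print(n,"handle",m.sum(),"top z",np.sort(Z[m])[-3:].round(4)); 
    for z0,z1 in((.09,.105),(.105,.118),(.118,.135)):
        q=m&(Z>z0)&(Z<z1)
        if q.any(): print("   ",q.sum(),W[q].mean(0).round(4),W[q].min(0).round(4),W[q].max(0).round(4))
    m=box&(Z>.160)&(Z<.2); P=W[m]; (c,s,a)=cv2.minAreaRect(P[:,:2].astype(np.float32))
    print(n,"spade",m.sum(),P.mean(0).round(4),"rect",np.round(c,4),np.round(s,4),a,"zmax",np.sort(P[:,2])[-5:].round(4))
    q=P[P[:,2]>.178]; (c,s,a)=cv2.minAreaRect(q[:,:2].astype(np.float32)); print("   toppts",len(q),np.round(c,4),np.round(s,4),a, q.mean(0).round(4))
    e=np.linalg.eigh(np.cov(P[:,:2].T)); print("   pca ang",np.degrees(np.arctan2(*e[1][::-1,1])))
    m=box&(Z>.006)&(Z<.03); (c,s,a)=cv2.minAreaRect(W[m][:,:2].astype(np.float32)); print(n,"base",np.round(c,4),np.round(s,4),a)
```

```text
scene bridge [0.5603 0.3482] [0.038  0.2005] 78.8964614868164 z 0.12208270496447533
scene fill [0.5428 0.2498] 0.05328492075204849 [0.5413 0.2516 0.0739]
scene handle 118 top z [0.1274 0.1274 0.1278]
    38 [0.5168 0.1415 0.0985] [0.5145 0.1352 0.0913] [0.5249 0.1487 0.1049]
    31 [0.5171 0.1408 0.1116] [0.5141 0.1353 0.1059] [0.5235 0.1487 0.1179]
    49 [0.5196 0.1417 0.124 ] [0.5145 0.1355 0.1188] [0.5277 0.1485 0.1278]
scene spade 213 [0.557  0.3466 0.1745] rect [0.5594 0.3467] [0.0108 0.0444] 56.7619743347168 zmax [0.1847 0.1847 0.1847 0.1851 0.1853]
   toppts 87 [0.5597 0.3467] [0.0104 0.0439] 56.7619743347168 [0.558  0.3475 0.182 ]
   pca ang 148.3518439794964
scene base [0.5706 0.2793] [0.2985 0.2631] 80.06307983398438
top bridge [0.5614 0.3502] [0.0362 0.1977] 79.44737243652344 z 0.12156707012241799
top fill [0.5426 0.2528] 0.04944583401083946 [0.5424 0.2527 0.0733]
top handle 44 top z [0.127  0.1275 0.1278]
    6 [0.5234 0.148  0.0982] [0.516  0.1438 0.0906] [0.5292 0.15   0.1047]
    6 [0.5211 0.1493 0.1121] [0.5173 0.1476 0.1066] [0.5266 0.1506 0.1178]
    32 [0.5222 0.1441 0.1251] [0.5166 0.1382 0.1195] [0.5279 0.1499 0.1278]
top spade 112 [0.5605 0.3496 0.1804] rect [0.5624 0.3519] [0.0148 0.0431] 58.60392761230469 zmax [0.1855 0.1856 0.1857 0.1858 0.1861]
   toppts 95 [0.5614 0.35  ] [0.0098 0.0429] 59.373138427734375 [0.561  0.35   0.1824]
   pca ang 149.1287283988854
top base [0.5501 0.2814] [0.3162 0.2601] 89.32060241699219
```

The shuttle frame is consistent. The bridge and screw are at (0.561, 0.349), +y points at about 79.1°, and the carriage is at about 0.0215. The handle is at about (0.5215, 0.143) and the spade's long axis is at about 148°. Now I'll check the swing-in clearance and the wrist ranges.

```bash
cat >> h.py <<'E'
from scipy.spatial.transform import Rotation as Ro
def quat(jaw_deg):
    a=np.radians(jaw_deg); y=np.array([np.cos(a),np.sin(a),0]); z=np.array([0,0,-1.])
    return Ro.from_matrix(np.stack([np.cross(y,z),y,z],1)).as_quat()[[3,0,1,2]]
def yaw(q):
    y=Ro.from_quat(np.array(q)[[1,2,3,0]]).as_matrix()[:,1]; return np.degrees(np.arctan2(y[1],y[0]))
S=np.array([.561,.349]); H=np.array([.5216,.143]); U=np.array([np.cos(np.radians(79.1)),np.sin(np.radians(79.1))]); SP=148.
E
python3 - <<'E'
from h import *
A=np.concatenate([cloud(n,np.load(n+"0.npy")).reshape(-1,3) for n in("scene","top")]); A=A[np.isfinite(A[:,0])]
r=np.hypot(A[:,0],A[:,1])
for y0 in np.arange(-.6,.6,.1):
    print(round(y0,1),[ (lambda q: round(float(np.percentile(q,98)),2) if len(q)>5 else None)(A[(A[:,1]>=y0)&(A[:,1]<y0+.1)&(A[:,0]>=x)&(A[:,0]<x+.1)][:,2]) for x in np.arange(.2,.8,.1)])
s=env.get_state(); print("start yaw",yaw(s["orientation"]))
for j in (79.1,259.1):
    print("handle",j,[None if (q:=kin.inverse_kinematics([*H,z],quat(j))) is None else np.round(q,2) for z in(.35,.162)])
for off in (90,-90):
    for d in (0,-60,-120,-180,-210):
        q=kin.inverse_kinematics([*S,.232],quat(SP+off+d)); print("spade",off,d,None if q is None else np.round(q,2))
E
```

```text
-0.6 [None, 0.01, 0.01, 0.0, 0.0, None, None]
-0.5 [None, 0.01, 0.03, 0.03, None, None, None]
-0.4 [None, 0.0, 0.16, 0.17, 0.18, None, None]
-0.3 [None, 0.0, 0.15, 0.17, 0.34, 0.34, None]
-0.2 [None, 0.0, 0.15, 0.17, 0.34, 0.51, 0.47]
-0.1 [None, 0.0, 0.15, 0.17, 0.57, 0.54, 0.48]
-0.0 [None, 0.0, 0.15, 0.17, 0.18, 0.16, 0.47]
0.1 [None, 0.0, 0.04, 0.12, 0.02, 0.08, 0.45]
0.2 [None, 0.0, 0.08, 0.08, 0.04, 0.03, 0.11]
0.3 [None, 0.0, 0.12, 0.18, 0.12, 0.03, 0.13]
0.4 [None, 0.0, 0.02, 0.07, 0.08, 0.08, 0.42]
0.5 [None, 0.03, 0.03, 0.03, 0.08, 0.13, 0.43]
start yaw -72.8783998838401
handle 79.1 [array([ 0.47,  0.4 , -1.08,  1.77,  0.38,  1.2 ,  0.66]), array([ 0.36,  0.65, -0.98,  1.95,  0.68,  0.92,  0.41])]
handle 259.1 [array([ 0.28,  0.31, -0.8 ,  1.78,  0.24,  1.15, -2.36]), array([ 0.02,  0.49, -0.51,  1.97,  0.34,  0.76, -2.44])]
spade 90 0 [-1.09  0.6   0.64  1.69 -0.41  0.99 -2.43]
spade 90 -60 [ 0.09  0.84 -1.19  1.6   0.81  1.27  1.86]
spade 90 -120 [-0.    0.73 -0.99  1.61  0.65  1.16  0.91]
spade 90 -180 [ 0.02  0.75 -1.03  1.61  0.69  1.19 -0.16]
spade 90 -210 [ 0.01  0.74 -1.01  1.61  0.67  1.17 -0.67]
spade -90 0 [ 0.02  0.75 -1.03  1.61  0.69  1.19 -0.16]
spade -90 -60 [-0.01  0.72 -0.97  1.61  0.64  1.16 -1.17]
spade -90 -120 [-0.07  0.68 -0.86  1.61  0.56  1.11 -2.16]
spade -90 -180 [-1.09  0.6   0.64  1.69 -0.41  0.99 -2.43]
spade -90 -210 [ 0.09  0.84 -1.19  1.6   0.81  1.27  2.38]
```

Run:
```python
from h import *
def st(l):
    s=env.get_state(); print(l,round(s["time"],2),np.round(s["qpos"],2),np.round(s["tcp_pos"],4),"yaw",round(yaw(s["orientation"]),1),"F",np.round(s["force"],1),"open",round(s["opening"],4))
st("0")
for p,y in (([.33,-.40,.42],-40),([.46,-.1,.42],20),([*H,.30],79.1)):
    env.reach(p,quat(y)); st(p)
p,d=camera("scene"); cv2.imwrite("pics/hover.png",cv2.resize(p[100:320,200:460],None,fx=3,fy=2.7))
```

```text
0 0.1 [ 1.16  0.48  0.02  1.56 -0.01  1.11 -0.08] [ 0.1986 -0.6447  0.3031] yaw -72.9 F [-0.5 -0.1 -0.6] open 0.085
[0.33, -0.4, 0.42] 1.26 [ 0.93  0.13 -0.18  1.76  0.03  1.25  0.04] [ 0.329  -0.4013  0.4193] yaw -40.2 F [ 1.2 -0.7  0.2] open 0.0851
[0.46, -0.1, 0.42] 2.5 [ 0.62  0.07 -0.56  1.84  0.04  1.24  0.39] [ 0.4598 -0.102   0.4198] yaw 19.8 F [-0.3  0.2 -0.6] open 0.0854
[np.float64(0.5216), np.float64(0.143), 0.3] 3.58 [ 0.27  0.37 -0.8   1.84  0.3   1.06  0.73] [0.5223 0.1411 0.3003] yaw 78.9 F [-0.6  0.1 -0.3] open 0.0854
```

View pics/hover.png

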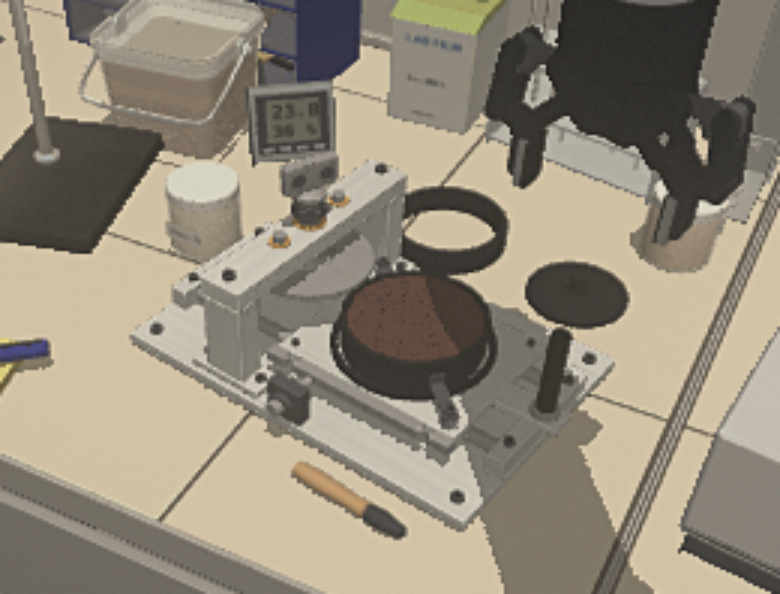

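The picture shows the gripper above the handle (image (555,370)) with the jaws along the shuttle's y. Descending, gripping and pushing.

```bash
cat >> h.py <<'E'
def st(l):
    s=env.get_state(); print(l,round(s["time"],2),"j7",np.round(s["qpos"][[0,2,6]],2),np.round(s["tcp_pos"],4),"yaw",round(yaw(s["orientation"]),1),"F",np.round(s["force"],1),"T",np.round(s["torque"],2),"open",round(s["opening"],4)); return s
E
python3 - <<'E'
from h import *
print(env.movel([*H,.162],velocity=.12,stop_force=8)); s=st("down")
env.grip(0.0,f_grip=30); s=st("grip")
T=S-.112*U; p=s["tcp_pos"]; print("travel",(T-p[:2])@U)
for f in (.8,1):
    env.movel([*(p[:2]+f*(T-p[:2])),.162],velocity=.07,stop_force=25); st("push")
env.grip(.05); st("open"); env.movel([*T,.30],velocity=.15); st("up")
for n in("scene","top"):
    im,d=camera(n); cv2.imwrite(f"pics/{n}1.png",im); np.save(n+"1.npy",d)
E
```

```text
False
down 4.92 j7 [ 0.17 -0.7   0.58] [0.5221 0.1432 0.1627] yaw 79.1 F [-0.   0.4  0.3] T [ 0.  0. -0.] open 0.0851
grip 5.58 j7 [ 0.17 -0.7   0.58] [0.5217 0.1433 0.1622] yaw 79.1 F [-0.5  0.7  1.1] T [ 0.14  0.08 -0.01] open 0.0132
travel 0.09742906979863844
push 6.84 j7 [ 0.03 -0.69  0.47] [0.536  0.2197 0.1622] yaw 79.1 F [-1.4 -1.7  5.3] T [-0.28  0.46  0.02] open 0.0133
push 7.27 j7 [-0.01 -0.69  0.44] [0.5397 0.2401 0.1622] yaw 79.2 F [-1.7  3.4  1.3] T [ 0.6   0.17 -0.01] open 0.013
open 7.71 j7 [-0.01 -0.69  0.44] [0.5399 0.2386 0.1618] yaw 79.1 F [-0.8  1.1 -0.1] T [-0.03 -0.   -0.05] open 0.0497
up 8.78 j7 [ 0.07 -0.78  0.56] [0.5394 0.2386 0.299 ] yaw 79.1 F [ 0.6 -0.6  1.2] T [-0.   -0.02  0.01] open 0.0498
```

Run:
```python
from h import *
V=np.array([U[1],-U[0]])
for n in("scene","top"):
    W=cloud(n,np.load(n+"1.npy")); W0=cloud(n,np.load(n+"0.npy"))
    def hs(W,c):
        d=W[...,:2]-c; m=(np.hypot(d[...,0],d[...,1])<.02)&(W[...,2]>.1)&(W[...,2]<.135)
        return m.sum(),W[m].mean(0).round(4),np.percentile(W[m][:,:2]@U,[2,50,98]).round(4)
    print(n,hs(W0,H),hs(W,S-.112*U))
im=cv2.imread("pics/scene1.png"); cv2.imwrite("pics/s1c.png",cv2.resize(im[130:290,235:415],None,fx=4,fy=3.7,interpolation=cv2.INTER_CUBIC))
```

```text
scene (np.int64(97), array([0.5183, 0.1414, 0.1163]), array([0.2313, 0.2364, 0.2442])) (np.int64(83), array([0.5365, 0.2372, 0.1161]), array([0.3297, 0.3337, 0.3423]))<stdin>:7: RuntimeWarning: Mean of empty slice.
  ret = um.true_divide(
Traceback (most recent call last):
IndexError: index -1 is out of bounds for axis 0 with size 0
```

The handle moved 98 mm, and the +3.4 N forward pull before release shows the detent ball was drawing the carriage in. Now the spade.

Run:
```python
from h import *
env.reach([*S,.30],quat(SP-90)); s=st("hover")
print(env.movel([*S,.234],velocity=.08,stop_force=8)); st("down")
im,d=camera("scene"); cv2.imwrite("pics/s2.png",cv2.resize(im[110:290,235:415],None,fx=3.3,fy=3.3,interpolation=cv2.INTER_CUBIC))
```

```text
hover 9.41 j7 [-0.18 -0.68  0.08] [0.5603 0.35   0.2989] yaw 58.1 F [ 0.5 -0.3  0.4] T [-0.03  0.04  0.02] open 0.0499
False
down 10.38 j7 [-0.2  -0.65  0.04] [0.5612 0.3493 0.2345] yaw 58.0 F [ 0.3 -0.1  0.3] T [-0.01 -0.02  0.02] open 0.0501
```

View pics/s2.png

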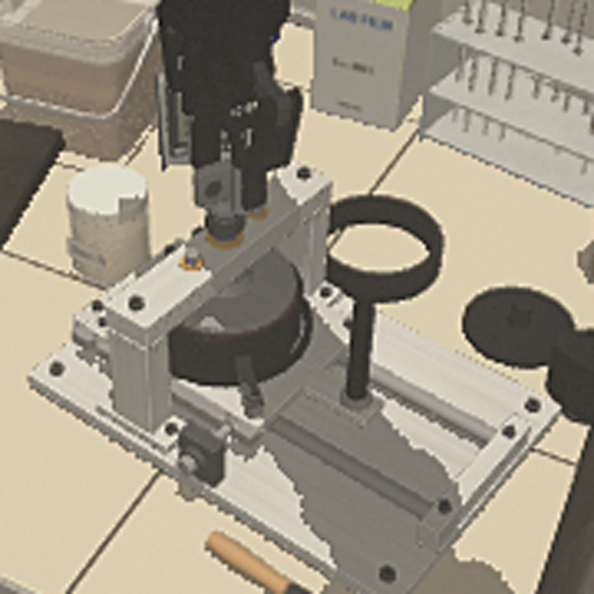

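The spade at (215,185) stands between the open fingers and the dish is under the foot. Gripping, then turning clockwise in steps while watching the torque.

```bash
cat >> h.py <<'E'
def turn(y0,z0,degs,step,tstop,log=1):
    """turn clockwise (degs>0) in steps, following the 4 mm pitch; returns commanded total"""
    sg=np.sign(degs); a=0
    while abs(a)<abs(degs)-1e-6:
        b=a+sg*min(step,abs(degs)-abs(a))
        q=kin.inverse_kinematics([*S,z0-.004*b/360],quat(y0-b)); c=env.get_state()["qpos"]
        if q is None or np.abs(np.array(q)-c).max()>np.radians(step)+.25: print("IK stop",b,q); break
        env.goto_joints(q); a=b; s=env.get_state()
        if log: print(round(a,1),round(s["time"],2),"j7",round(s["qpos"][6],2),"yaw",round(yaw(s["orientation"]),1),"F",np.round(s["force"],1),"Tz",round(s["torque"][2],3),"open",round(s["opening"],4))
        if abs(s["torque"][2])>tstop: print("torque stop"); break
    return a
E
python3 - <<'E'
from h import *
env.grip(0.0,f_grip=40); st("grip")
a=turn(58.,.234,110,10,.5); st("end")
E
```

```text
grip 10.88 j7 [-0.2  -0.65  0.04] [0.5614 0.3496 0.2345] yaw 58.0 F [1.5 2.1 0.2] T [ 0.49 -0.36 -0.04] open 0.009
10 11.15 j7 -0.11 yaw 48.2 F [2.5 2.7 1.3] Tz -0.103 open 0.0088
20 11.43 j7 -0.26 yaw 38.4 F [2.2 2.9 2.9] Tz -0.091 open 0.0096
30 11.7 j7 -0.42 yaw 28.4 F [1.5 3.9 4.5] Tz -0.064 open 0.009
40 11.97 j7 -0.57 yaw 18.5 F [0.8 3.3 5.5] Tz -0.094 open 0.0092
50 12.25 j7 -0.73 yaw 8.4 F [1.2 2.3 5.8] Tz -0.061 open 0.0091
60 12.53 j7 -0.88 yaw -1.6 F [1.1 2.7 6. ] Tz -0.088 open 0.0093
70 12.8 j7 -1.04 yaw -11.6 F [-0.   1.9  6.6] Tz -0.046 open 0.0086
80 13.07 j7 -1.19 yaw -21.5 F [0.  1.8 6.5] Tz -0.054 open 0.0092
90 13.35 j7 -1.35 yaw -31.5 F [-0.3  2.9  6.2] Tz -0.067 open 0.0093
100 13.62 j7 -1.5 yaw -41.5 F [-0.3  1.7  7.2] Tz -0.073 open 0.0092
110 13.9 j7 -1.66 yaw -51.5 F [-0.6  2.2  7. ] Tz -0.036 open 0.009
end 13.9 j7 [-0.49 -0.22 -1.66] [0.5604 0.3497 0.2332] yaw -51.5 F [-0.6  2.2  7. ] T [ 0.59  0.14 -0.04] open 0.009
```

Run:
```python
from h import *
a=turn(-52.,.23278,75,3,.3); st("end")
```

```text
3 14.15 j7 -1.71 yaw -54.5 F [-1.6  1.9  7.4] Tz -0.032 open 0.0089
6 14.4 j7 -1.75 yaw -57.5 F [-0.6  2.2  7.5] Tz 0.014 open 0.0096
9 14.65 j7 -1.8 yaw -60.5 F [-1.3  1.7  6.8] Tz -0.02 open 0.0095
12 14.9 j7 -1.85 yaw -63.5 F [-0.5  2.1  7.8] Tz -0.073 open 0.0091
15 15.15 j7 -1.89 yaw -66.5 F [-1.3  2.2  6.7] Tz -0.038 open 0.0088
18 15.4 j7 -1.94 yaw -69.5 F [-1.9  3.   6.3] Tz -0.053 open 0.0088
21 15.65 j7 -1.99 yaw -72.5 F [-0.7  3.3  6.3] Tz -0.049 open 0.009
24 15.9 j7 -2.03 yaw -75.5 F [-1.8  2.4  7. ] Tz -0.098 open 0.0094
27 16.15 j7 -2.08 yaw -78.5 F [-1.4  2.9  6.6] Tz -0.093 open 0.0087
30 16.4 j7 -2.12 yaw -81.5 F [-1.1  3.   7.4] Tz -0.054 open 0.0093
33 16.65 j7 -2.17 yaw -84.5 F [-1.6  3.5  7. ] Tz -0.075 open 0.0091
36 16.9 j7 -2.22 yaw -87.5 F [-1.5  2.2  8.1] Tz -0.052 open 0.0093
39 17.15 j7 -2.26 yaw -90.5 F [-1.1  3.2  6.9] Tz -0.093 open 0.0094
42 17.4 j7 -2.31 yaw -93.5 F [-1.3  4.   7.1] Tz -0.063 open 0.0091
45 17.65 j7 -2.36 yaw -96.5 F [-2.3  4.3  7.2] Tz -0.002 open 0.0091
48 17.9 j7 -2.4 yaw -99.5 F [-1.4  4.3  6.5] Tz -0.05 open 0.0087
51 18.15 j7 -2.45 yaw -102.5 F [-0.5  4.   6.9] Tz -0.077 open 0.0092
54 18.4 j7 -2.49 yaw -105.4 F [-0.9  3.8  7.4] Tz 0.654 open 0.0092
torque stop
end 18.4 j7 [-0.65 -0.01 -2.49] [0.5603 0.3503 0.2327] yaw -105.4 F [-0.9  3.8  7.4] T [0.77 0.09 0.65] open 0.0092
```

Run:
```python
from h import *
env.dwell(.4); st("dwell")
a=turn(-106.,.2322,1.5,1.5,1.2); env.dwell(.5); st("pressed")
```

```text
dwell 18.8 j7 [-0.65 -0.01 -2.49] [0.5603 0.3503 0.2326] yaw -105.4 F [-1.3  4.3  7.6] T [0.74 0.11 0.58] open 0.009
1.5 19.05 j7 -2.52 yaw -106.8 F [-0.4  3.4  6.6] Tz 1.069 open 0.009
pressed 19.55 j7 [-0.65 -0.   -2.52] [0.5603 0.3503 0.2327] yaw -106.8 F [-0.5  3.3  6.4] T [0.65 0.15 1.03] open 0.0091
```

Torque went from about 0 at yaw −102.5° to 0.58 and then 1.03 N·m, so the foot is seated against the stop. Touch is at about yaw −103°, so I'll back off to about −13°.

Run:
```python
from h import *
a=turn(-107.5,.2322,-94.5,9.45,3); env.dwell(1.0); st("backed off")
for n in("scene","top"):
    im,d=camera(n); cv2.imwrite(f"pics/{n}3.png",im); np.save(n+"3.npy",d)
V=np.array([U[1],-U[0]])
W0=cloud("scene",np.load("scene0.npy"));W=cloud("scene",np.load("scene3.npy"))
def hs(W,c):
    d=W[...,:2]-c; m=(np.hypot(d[...,0],d[...,1])<.02)&(W[...,2]>.1)&(W[...,2]<.135)
    return m.sum(),np.percentile(W[m][:,:2]@U,[2,50,98]).round(4)
print(hs(W0,H),hs(W,S-.112*U))
t=np.vstack([cv2.resize(cv2.imread(f"pics/{n}3.png")[r0:r1,c0:c1],(560,300),interpolation=cv2.INTER_CUBIC) for n,r0,r1,c0,c1 in(("scene",140,290,200,480),("top",120,285,190,430))])
cv2.imwrite("pics/final.png",t)
```

```text
-9.4 19.82 j7 -2.37 yaw -97.5 F [-1.9  2.7  6.5] Tz 0.043 open 0.0091
-18.9 20.08 j7 -2.23 yaw -88.0 F [-1.2  3.5  7.1] Tz 0.054 open 0.0089
-28.4 20.35 j7 -2.08 yaw -78.6 F [-0.2  2.7  6.7] Tz 0.113 open 0.009
-37.8 20.62 j7 -1.93 yaw -69.1 F [-1.9  3.4  7.2] Tz 0.087 open 0.0089
-47.2 20.88 j7 -1.79 yaw -59.7 F [-1.7  2.5  7.1] Tz 0.04 open 0.009
-56.7 21.15 j7 -1.64 yaw -50.2 F [-1.2  2.9  6.4] Tz 0.072 open 0.009
-66.2 21.42 j7 -1.49 yaw -40.8 F [-0.6  2.2  6.8] Tz 0.052 open 0.009
-75.6 21.68 j7 -1.35 yaw -31.4 F [-0.2  3.3  7.1] Tz 0.084 open 0.0092
-85.1 21.95 j7 -1.2 yaw -21.9 F [-0.6  2.3  5.5] Tz 0.038 open 0.0093
-94.5 22.22 j7 -1.05 yaw -12.5 F [-0.4  2.   6.5] Tz 0.058 open 0.0094
backed off 23.22 j7 [-0.38 -0.38 -1.05] [0.5607 0.3494 0.2337] yaw -12.5 F [0.2 2.4 6.8] T [0.53 0.05 0.03] open 0.009
(np.int64(97), array([0.2313, 0.2364, 0.2442])) (np.int64(82), array([0.3295, 0.3338, 0.3413]))
```

View pics/final.png

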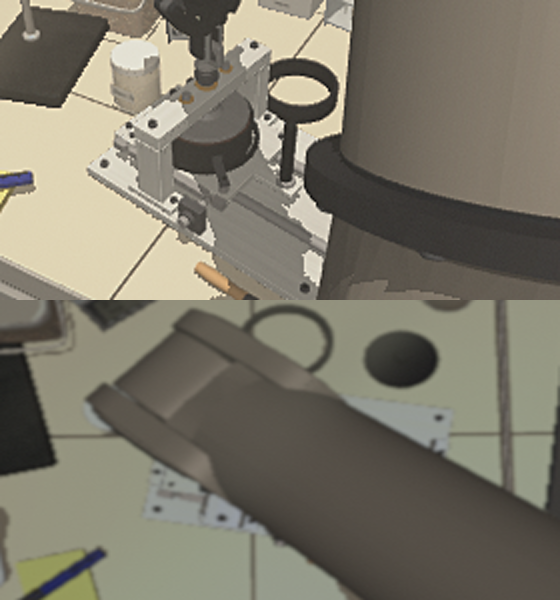

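The final picture shows the fingers closed on the spade at (207,60). The dish is under the foot, the handle stands at its station, and jar, ring, disc and brush are in their places. Handing in.

```bash
python3 -c "
from h import *
job.job_done(); st('done')"
```

```text
the job is handed in; nothing more can be done
the job is handed in; nothing more can be done
```

The job is handed in at about 23 s on the robot's clock, with the gripper still holding the thumbscrew a quarter turn back from the dish. `job_done` gives no verdict, so I can't say whether it passed.

- **Carriage:** I gripped the handle and pushed it about 98 mm. Just before release the detent pulled the carriage forward with about 3.4 N. The scene camera shows the handle in the same place after the push and at the end. The top camera could not confirm this because the arm blocked its view.
- **Seating the foot:** I turned the thumbscrew clockwise about 163° in one grip. The torque rose from about 0.06 to 0.65 N·m, and to about 1.0 N·m after a further 1.5°. I held it there for 0.5 s. The force between foot and dish can't be read directly, so I inferred the seating from this torque.
- **Backing off:** I turned it back to about 90° (1.57 rad) from the estimated touch point, which is good to a few degrees. The allowed range is 69° to 112°.
- **Last checks:** After a 1 s hold:
  - The torque was 0.03 N·m.
  - The fingers were 9 mm apart, against a nominal spade thickness of 10 mm, gripping with 40 N.
  - A steady vertical force of about 7 N remained on the tool.
- **Bystanders:** The jar, ring, disc and brush looked unmoved in the last picture. I did not measure their positions.

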